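# Bring the sharps tub to the front of the supply carousel

### The job

Turn the supply carousel by gently pushing the finger pegs on its rim until the small yellow sharps tub with the red lid is at the front, squarely in line with the green arrow on the foot, and leave it standing still there. Do not push on, lift or tip the supplies in the carousel, and leave everything around it where it is.

Things in the scene. Friction and masses are not known exactly. Their poses are not given: they have to be found in the camera images.
- carousel_foot: Grey round foot under the turntable, fixed: diameter 250 mm, 12 mm high; a white tongue (60 mm wide, 10 mm high) sticks out at its front to 200 mm from the axis. Origin on the turning axis at table height; its -x axis points to the front (roughly towards the robot, up to 25 degrees either way), z up.
- arrow (a point): Middle of the green arrow on the white tongue that marks the front, 170 mm from the axis, 12 mm above the table (arrow 50 mm long); it points from the front in towards the axis.
- turntable: White turning deck: diameter 280 mm, 12 mm thick, top 26 mm above the table. Origin on the axis at its underside; x, y turn with it, z up. Turns without stops either way; friction (0.12 N m, 1 N at the rim) keeps it where it is left. Four grey pockets (60 mm across, walls 12 mm high) 68 mm from the axis at 0, 90, 180, 270 degrees from its x axis. Steel post on the axis, top 86 mm above the table.
- first_peg (a point): Half-way up one of the eight upright teal finger pegs on the turntable's rim, 48 mm above the table. Each is 12 mm in diameter and 45 mm high (26 to 71 mm above the table), 130 mm from the axis; they stand 45 degrees apart, this one at 22.5 degrees from the turntable's x axis.
- sharps_tub: The item to bring to the front: small yellow sharps tub, diameter 47 mm at the foot to 53 mm, 70 mm high, with a red lid. It stands loose, upright, in one of the four pockets of the turntable (any of them, differing from run to run), 3 mm of play; origin at the centre of its underside, z up.
- gel_bottle: Small sky-blue gel bottle with a white cap, diameter 47 mm, 70 mm high. It stands loose, upright, in one of the four pockets of the turntable (any of them, differing from run to run), 3 mm of play; origin at the centre of its underside, z up.
- strip_vial: Black test-strip vial with a white cap and a white label round its lower half, diameter 47 mm, 60 mm high. It stands loose, upright, in one of the four pockets of the turntable (any of them, differing from run to run), 3 mm of play; origin at the centre of its underside, z up.
- swab_jar: White swab jar with a teal lid, diameter 47 mm, 65 mm high. It stands loose, upright, in one of the four pockets of the turntable (any of them, differing from run to run), 3 mm of play; origin at the centre of its underside, z up.
- pump_bottle: Bystander: large sky-blue pump bottle with white pump, diameter 68 mm, 184 mm high, loose on the table to the left; origin at the centre of its underside.
- gauze_stack: Bystander: stack of white gauze sachets, 80 x 80 x 24 mm, loose on the table; origin at the centre of its underside.
- zip_case: Bystander: dark grey zip case, 110 x 160 x 35 mm, loose on the table to the right; origin at the centre of its underside.
- meter: Bystander: black hand-held meter with a grey-green screen, 55 x 90 x 18 mm, loose on the table; origin at the centre of its underside.
- dish: Bystander: red bowl, diameter 120 mm, 35 mm high, loose on the table; origin at the centre of its underside.
Things that resemble listed ones, but are neither listed nor needed, are in the scene too. Leave any orange look-alike of the gel_bottle alone.

How it is judged:
By the outcome, as a careful person would: the job done as asked, in the order asked, and still so for the second after the job is handed in, with the robot touching nothing.
It also fails if it takes over 61 s, if anything falls off the work surface, if the arm or the gripper's body presses on something with over 40 N, if the wrist force passes 120 N, or if a joint passes its speed limit or range.

### The arm

A 6-joint arm with a two-finger parallel gripper is mounted at the origin on the work surface. World frame = base frame: x ahead of the robot, y to its left, z up, the work surface at z = 0. Lengths are in mm, angles in rad, forces in N, time in s.
With the tool pointing down it reaches from about 275 to 750 mm from the base axis. Payload 10.2 kg.
Tool frame: the origin (TCP) lies on the centre line of the jaws, within the pads' length; the fingertips stand 8 mm ahead of it and the grasp point (between the pads) lies 11 mm behind it; y points along the fingers, z is the direction in which the jaws open and shut, and the axes are right-handed (so a half turn about y gives the same grasp; the last joint's range is limited). The gripper opens to 85 mm and grips with 20 to 120 N. Pads are 22 mm wide; open, the fingers measure 114 mm over their backs; the gripper's body (76 mm by 85 mm) begins 54 mm behind the grasp point. The pads swing forward as they close: fully open they stand 13 mm farther back than shut.
Start: joints at [-1.458, 0.313, 1.498, -0, 1.331, -0.223], TCP at [172.988, -495.688, 239.294] pointing down, gripper open.
Joint ranges: [-2.94, 2.94], [-0.97, 2.17], [0.19, 2.56], [-1.23, 4.37], [0.02, 3.11], [-2.88, 2.88]. Speed limits (rad/s): [2.39, 2.39, 3.01, 3.14, 3.14, 3.14].

### API

Orientations are given as a rotation vector (axis times angle).
In Python, from bench import observe, get_image, close_job gives the robot as it stands. The module is installed in compiled form; this text tells all that it offers.
- The arm moves only by the tool servo_tool, never from a script. Its argument "commands" is one flat list of numbers, 7 for each row, row after row: the opening, from -1 (shut) to 1 (fully open), then the shift along the tool's x, y, z in units of 50 mm (1.0 is 50 mm), then the turn, a rotation vector about the tool's x, y, z in rad. A call has 1 to 20 rows; each row is the pose to reach, as a shift and turn from the pose measured when the call began, along the tool's axes at that moment; what a row does not reach only later rows make up. A row lasts 1/8 s, in which the tool goes at most 62.5 mm and 10.7 degrees, less where a joint would pass 70% of its speed; a pose out of reach is approached as far as the arm can. A call with a gripper value outside its range is refused whole. The fingers move at their own pace and stop on an object; the grip force is fixed at half the most. Time passes only in rows, so rows that repeat a pose let the fingers close. It gives the time, the measured TCP pose, the force and the opening at its end, in the units of the state.
- observe(): the state, without advancing time (a new reading comes with each control period).
- get_image(name): name is "side" or "top"; returns a dict with "color" (420x560x3 uint8, red, green, blue), "range_z" (420x560 float32, mm along the optical axis (not along the pixel's ray), 0 where there is no reading), "fx", "fy", "cx", "cy" (pixels), "rvec" (rotation vector, rad) and "tvec" (3), from world to camera coordinates, as OpenCV has them. Camera axes: x right, y down, z forward; pixel columns grow to the right and rows downward; lengths in mm; the calibration is good to about 2 mm. A picture is of the moment at which its call begins.
- close_job(): hands the job in, once; it reports no verdict.
The state is a dict: "time": time; "joints": joint angles; "joint_velocities": joint speeds; "tau": joint torques, N m; "eef_pos": TCP position; "tcp_rot": TCP orientation; "force": force on the tool from outside, world axes, zero at the start; "wrist_torque": the same for the moment, N m; "gripper_width": finger opening in mm.
Only numpy, scipy, OpenCV 4.12 (cv2) and the standard library are available. Lean on these libraries where they do the work, as an engineer would, in place of code of your own. Each camera call takes 0.05 s, during which the arm holds its last target.

## Working session

There is one attempt and no reset: what is moved stays moved. The work goes in short steps, Python scripts to look and compute and a tool call to move; the robot and the scene stay as the last step left them, time stands still between calls to the robot, and variables do not carry over. Pictures are saved under pics/ and viewed, and the job is handed in when it is done.

Besides the shell and the picture viewer there is one more tool, called after "Call:" as a command line: name --argument value ..., lists and objects as JSON in quotes. servo_tool: Moves the arm, as the interface text tells. Its arguments: {"type":"object","properties":{"commands":{"type":"array"}},"required":["commands"]}

```bash
mkdir -p pics; cat > h.py <<'E'
import numpy as np,cv2,pickle
from bench import observe,get_image
def grab(n,f):
    d=get_image(n);pickle.dump(d,open(f'pics/{f}.pkl','wb'));cv2.imwrite(f'pics/{f}.png',d['color'][:,:,::-1]);return d
def world(d,ex=None):
    R,_=cv2.Rodrigues(np.array(d['rvec'],float));v,u=np.mgrid[:420,:560]
    z=d['range_z'].astype(float)
    P=np.stack([(u-d['cx'])/d['fx']*z,(v-d['cy'])/d['fy']*z,z],-1)
    return (P-np.ravel(d['tvec']))@R
E
python3 - <<'E'
from h import *
for n in('top','side'):
    d=grab(n,n+'0');print(d['fx'],d['tvec'],d['rvec'])
o=observe();print(o)
E
```

```text
413.46467237880677 [  16.15878226  485.97689516 1195.63944888] [ 2.13653751 -2.12731477  0.16506662]
528.3048993336963 [ 488.3794794   101.50729785 1345.73736376] [ 0.13169371 -2.80149021  1.37935675]
{'time': 0.1, 'joints': array([-1.45840188e+00,  3.13415168e-01,  1.49833957e+00, -5.21050223e-06,
        1.33098911e+00, -2.23372169e-01]), 'joint_velocities': array([ 0.00041357, -0.00011115, -0.00159286, -0.00038797,  0.00018473,
        0.00070984]), 'tau': array([ 3.14125726e-03, -4.12898505e+01, -2.60141873e+01, -1.34034763e-04,
        3.05221372e-03,  7.62376573e-06]), 'eef_pos': array([ 172.96084628, -495.46891507,  238.78959356]), 'tcp_rot': array([-0.34556439,  2.04052617, -2.0381481 ]), 'force': array([ 0.28575304, -0.33385402,  0.85644395]), 'wrist_torque': array([0.06400902, 0.04728375, 0.03393827]), 'gripper_width': 85.4377405495549}
```

View pics/top0.png

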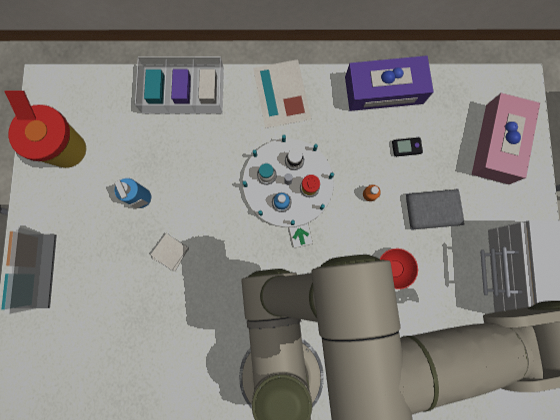

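View pics/side0.png

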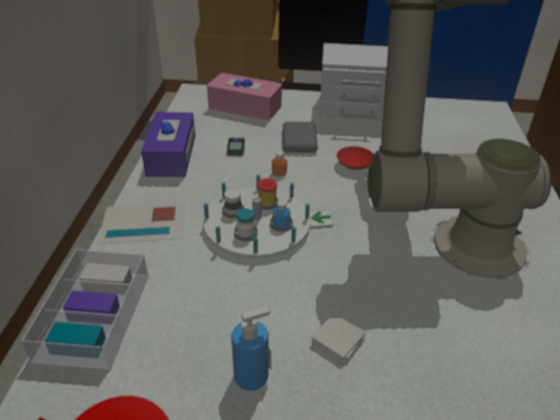

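Top view: the carousel is centred near (288,180). In its pockets are a red lid (311,184), a blue bottle (281,201), a teal lid (266,173) and a black/white vial (294,158). The green arrow is at (301,236), and the orange look-alike is outside at (371,192). Next I'll measure these and enlarge the view.

```bash
cat >> h.py <<'E'
def blobs(d,mask,mina=4):
    W=world(d);n,l,s,c=cv2.connectedComponentsWithStats(mask.astype(np.uint8));out=[]
    for i in range(1,n):
        if s[i,4]>=mina:
            m=(l==i)&(d['range_z']>0); out.append((c[i].round(1),s[i,4],np.median(W[m],0).round(1)))
    return out
def analyse(d,show=True):
    hsv=cv2.cvtColor(d['color'],cv2.COLOR_RGB2HSV);W=world(d)
    H,S,V=[hsv[...,i].astype(int) for i in range(3)]
    near=np.hypot(W[...,0]-470,W[...,1]-20)<260
    for nm,m in dict(green=(H>50)&(H<78)&(S>100),teal=(H>=80)&(H<98)&(S>100),red=((H<6)|(H>174))&(S>150),yel=(H>18)&(H<35)&(S>110),blue=(H>=98)&(H<115)&(S>110)).items():
        for b in blobs(d,m&near): print(nm,*b)
E
python3 - <<'E'
from h import *
for n in('top0','side0'):
    d=pickle.load(open(f'pics/{n}.pkl','rb'));print(n);analyse(d)
d=pickle.load(open('pics/top0.pkl','rb'));a=cv2.resize(d['color'][125:255,225:345,::-1],None,fx=4,fy=4,interpolation=2)
d=pickle.load(open('pics/side0.pkl','rb'));b=cv2.resize(d['color'][165:265,190:340,::-1],None,fx=2,fy=2,interpolation=2)
c=np.zeros((520,780,3),np.uint8);c[:,:480]=a;c[:200,480:780]=b;cv2.imwrite('pics/crop0.png',c)
E
```

```text
top0
green [300.3 234.9] 110 [410.8 -59.1  11.3]
teal [283.2 137.9] 20 [697.4  -3.9  64.4]
teal [314.6 147.2] 18 [669.4 -99.4  61.9]
teal [254.3 152.6] 18 [650.2  82.7  66.8]
teal [265.7 170.3] 158 [588.8  45.8  90.9]
teal [330.9 175.1] 16 [ 582.  -146.    65.3]
teal [244.5 183.5] 16 [554.8 110.2  66.2]
teal [321.8 206.3] 15 [ 486.8 -117.9   68.9]
teal [260.1 212.4] 11 [468.3  62.7  69. ]
teal [292.3 222.2] 15 [439.7 -30.3  70.2]
red [310.5 183.3] 246 [549.6 -82.9  92.7]
red [382. 259.] 5 [ 310.3 -144.   648.4]
yel [307.  192.1] 26 [531.  -74.6  49.6]
blue [281.1 201.5] 141 [497.5   1.7  71.8]
side0
green [318.9 217. ] 60 [413.1 -54.9   9.9]
teal [291.5 184.5] 4 [ 490.  -113.7   67.5]
teal [205.5 205. ] 6 [700.4  -0.   66.9]
teal [307.2 205.8] 4 [443.4 -27.3  68.2]
teal [244.7 214.3] 162 [591.7  54.1  89.2]
teal [217.4 228.2] 5 [654.2  85.9  65.2]
teal [293.  228.2] 8 [472.4  67.3  67.4]
teal [254.7 239.2] 14 [558.7 116.1  67.2]
red [266.7 184. ] 161 [552.6 -74.7  90.4]
yel [426.    5.8] 4 [230.9 -47.2 570.4]
yel [267.2 198. ] 176 [549.8 -60.8  57.9]
blue [280.6 217.1] 253 [507.2  20.4  62.3]
```

View pics/crop0.png

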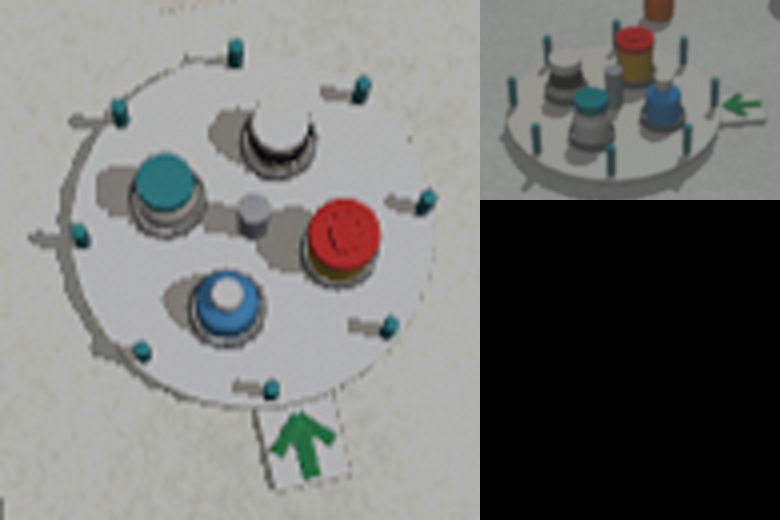

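The crop confirms it: the only red lid on a yellow body is in the pocket at top pixel (311,184). The orange bottle is outside the carousel. Now the geometry.

```bash
cat >> h.py <<'E'
from scipy.optimize import least_squares
def ray(d,uv,z):
    R,_=cv2.Rodrigues(np.array(d['rvec'],float));C=-R.T@np.ravel(d['tvec'])
    v=R.T@np.array([(uv[0]-d['cx'])/d['fx'],(uv[1]-d['cy'])/d['fy'],1]);return C+v*(z-C[2])/v[2]
def fit(d,c0=(568,-17),zp=60,axis=None):
    hsv=cv2.cvtColor(d['color'],cv2.COLOR_RGB2HSV);W=world(d)
    H,S,V=[hsv[...,i].astype(int) for i in range(3)]
    r=np.hypot(W[...,0]-c0[0],W[...,1]-c0[1]);m=(H>=80)&(H<98)&(S>90)&(r>110)&(r<150)&(W[...,2]<85)
    P=np.array([ray(d,b[0],zp)[:2] for b in blobs(d,m,4)])
    def f(p):
        q=P-p[:2] if axis is None else P-axis
        a=np.arctan2(q[:,1],q[:,0]);k=np.round((a-p[2])/(np.pi/4))*np.pi/4+p[2]
        return (q-130*np.stack([np.cos(k),np.sin(k)],1)).ravel()
    best=min((least_squares(f,[*c0,t],loss='soft_l1') for t in (0,.26,.52)),key=lambda s:s.cost)
    g=(H>50)&(H<78)&(S>100)&(r>130)&(r<210)
    G=np.array([ray(d,(u,v),12)[:2] for v,u in zip(*np.nonzero(g))])
    c=best.x[:2] if axis is None else np.array(axis)
    red=((H<6)|(H>174))&(S>150)&(r<140)&(W[...,2]<120)
    rr=ray(d,np.argwhere(red)[:,::-1].mean(0),93)[:2]
    D=lambda q:np.degrees(np.arctan2(q[1],q[0]))%360
    if len(G): print('arrow',G.mean(0).round(1),'ang',D(G.mean(0)-c).round(1),np.hypot(*(G.mean(0)-c)).round(1))
    print('axis',c.round(1),'pegs n',len(P),'phase mod45',(np.degrees(best.x[2])%45).round(2),'pocket mod 90-ish',((np.degrees(best.x[2])+22.5)%45).round(2),'rms',np.sqrt(2*best.cost/max(1,len(P))).round(2))
    print('red',rr.round(1),'ang',D(rr-c).round(1),'r',np.hypot(*(rr-c)).round(1))
    print('pegs ang',np.sort([D(p-c) for p in P]).round(1))
    return best.x
E
python3 - <<'E'
from h import *
from scipy.spatial.transform import Rotation as Ro
for n in('top0','side0'):
    d=pickle.load(open(f'pics/{n}.pkl','rb'))
    for z in(55,62):print(n,z);fit(d,zp=z)
    # tongue white + deck
d=pickle.load(open('pics/top0.pkl','rb'));W=world(d)
print(Ro.from_rotvec(observe()['tcp_rot']).as_matrix().round(3))
E
```

```text
top0 55
arrow [408.3 -57.1] ang 193.5 166.7
axis [570.3 -18.3] pegs n 8 phase mod45 5.84 pocket mod 90-ish 28.34 rms 0.55
red [549.7 -83.1] ang 252.3 r 68.0
pegs ang [  6.   50.9  95.8 140.7 185.9 230.9 275.7 320.9]
top0 62
arrow [408.3 -57.1] ang 193.6 165.1
axis [568.7 -18.1] pegs n 8 phase mod45 5.84 pocket mod 90-ish 28.34 rms 1.1
red [549.7 -83.1] ang 253.7 r 67.7
pegs ang [  6.   50.8  95.8 140.7 185.9 230.9 275.7 320.9]
side0 55
arrow [410.8 -51.6] ang 191.6 165.6
axis [573.  -18.2] pegs n 10 phase mod45 5.3 pocket mod 90-ish 27.8 rms 4.27
red [552.3 -72.6] ang 249.1 r 58.2
pegs ang [  2.3  48.   59.2  95.8 139.9 184.3 222.3 232.8 275.9 320.3]
side0 62
arrow [410.8 -51.6] ang 194.7 166.5
axis [571.9  -9.4] pegs n 10 phase mod45 5.45 pocket mod 90-ish 27.95 rms 4.17
red [552.3 -72.6] ang 252.7 r 66.1
pegs ang [  2.3  48.   59.2  95.8 139.9 184.2 222.2 232.7 275.9 320.3]
[[-0.944 -0.     0.329]
 [-0.329  0.001 -0.944]
 [-0.    -1.    -0.001]]
```

```bash
python3 - <<'E'
from h import *
d=pickle.load(open('pics/top0.pkl','rb'))
# rectify plane z=11: 0.5mm/px, x 340..460,y -130..20
def rect(d,z,c,s=.3,N=600):
    R,_=cv2.Rodrigues(np.array(d['rvec'],float));i,j=np.mgrid[:N,:N]
    X=np.stack([c[0]+(N/2-i)*s,c[1]+(N/2-j)*s,np.full(i.shape,z)],-1)@R.T+np.ravel(d['tvec'])
    return cv2.remap(d['color'],(X[...,0]/X[...,2]*d['fx']+d['cx']).astype('f4'),(X[...,1]/X[...,2]*d['fy']+d['cy']).astype('f4'),cv2.INTER_CUBIC),
ims=[]
for n in('top0','side0'):
    d=pickle.load(open(f'pics/{n}.pkl','rb'));im,=rect(d,11,(400,-60),s=.3,N=500)
    ims.append(im[:,:,::-1][:, :400])
    g=np.clip(im[...,1].astype(float)-np.maximum(im[...,0],im[...,2])-20,0,60).astype('f4')
    i,j=np.mgrid[:500,:500];x=400+(250-i)*.3;y=-60+(250-j)*.3
    w=g/g.sum();cen=np.array([(w*x).sum(),(w*y).sum()])
    best=[]
    for c in ((570,-18),(571,-15)):
      th=np.arange(180,208,.25);sc=[]
      for t in th:
        a=np.radians(t);u=np.array([np.cos(a),np.sin(a)])
        q=np.stack([x-c[0],y-c[1]],-1);p=(q@u);o=q-p[...,None]*u
        M=np.stack([x,y],-1)-2*o
        r=cv2.remap(g,(250-(M[...,1]+60)/.3).astype('f4'),(250-(M[...,0]-400)/.3).astype('f4'),1)
        sc.append(((r-g)**2).sum())
      k=int(np.argmin(sc));best.append(th[k])
    # free line through centroid
    sc=[];
    for t in th:
        a=np.radians(t);u=np.array([np.cos(a),np.sin(a)])
        q=np.stack([x,y],-1)-cen;p=q@u;o=q-p[...,None]*u;M=np.stack([x,y],-1)-2*o
        r=cv2.remap(g,(250-(M[...,1]+60)/.3).astype('f4'),(250-(M[...,0]-400)/.3).astype('f4'),1);sc.append(((r-g)**2).sum())
    print(n,cen.round(1),'sym thru axis',best,'free',th[int(np.argmin(sc))])
cv2.imwrite('pics/tongue.png',np.hstack(ims))
E
```

```text
top0 [408.4 -57. ] sym thru axis [np.float64(193.75), np.float64(194.5)] free 194.0
side0 [411.8 -52.7] sym thru axis [np.float64(192.5), np.float64(193.25)] free 193.25
```

View pics/tongue.png

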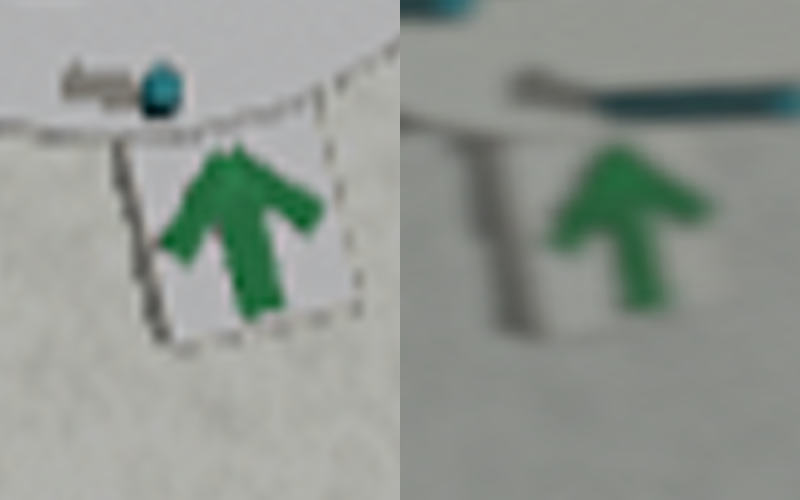

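Call:
servo_tool --commands '[-1,-1.1,0,-0.56,0,-0.07,0,-1,-2.2,0,-1.12,0,-0.14,0,-1,-3.3,0,-1.68,0,-0.21,0,-1,-4.3,0,-2.23,0,-0.28,0,-1,-5.4,0,-2.8,0,-0.35,0,-1,-6.5,0,-3.35,0,-0.42,0,-1,-7.6,0,-3.9,0,-0.49,0,-1,-8.64,0,-4.46,0,-0.55,0,-1,-8.64,0,-4.46,0,-0.55,0,-1,-8.64,0,-4.46,0,-0.55,0,-1,-8.64,0,-4.46,0,-0.55,0,-1,-8.64,0,-4.46,0,-0.55,0,-1,-8.64,0,-4.46,0,-0.55,0,-1,-8.64,0,-4.46,0,-0.55,0]'

```text
time: 1.85
eef_pos: [507.2, -142.8, 239.2]
tcp_rot: [-0.802, 1.694, -1.693]
force: [0.3, 0.2, -0.4]
gripper_width: -0.1
```

Call:
servo_tool --commands '[-1,0,0.8,0,0,0,0,-1,0,1.6,0,0,0,0,-1,0,2.4,0,0,0,0,-1,0,2.8,0,0,0,0,-1,0,2.8,0,0,0,0,-1,0,2.8,0,0,0,0]'

```text
time: 2.6
eef_pos: [507.8, -142.9, 100.3]
tcp_rot: [-0.801, 1.693, -1.694]
force: [0.5, 0.3, 0.4]
gripper_width: -0.1
```

```bash
python3 - <<'E'
from h import *
from scipy.spatial.transform import Rotation as Ro
o=observe();print(o['eef_pos'],Ro.from_rotvec(o['tcp_rot']).as_matrix().round(3))
a=grab('top','top1')['color'];b=grab('side','side1')['color']
c=np.hstack([cv2.resize(x,None,fx=3,fy=3,interpolation=2) for x in (a[120:300,230:363],b[140:320,190:323])])
cv2.imwrite('pics/c1.png',c[:,:,::-1])
E
```

```text
[ 507.75709202 -142.89786157  100.27295833] [[-0.633  0.001  0.774]
 [-0.774  0.    -0.633]
 [-0.001 -1.     0.001]]
```

View pics/c1.png

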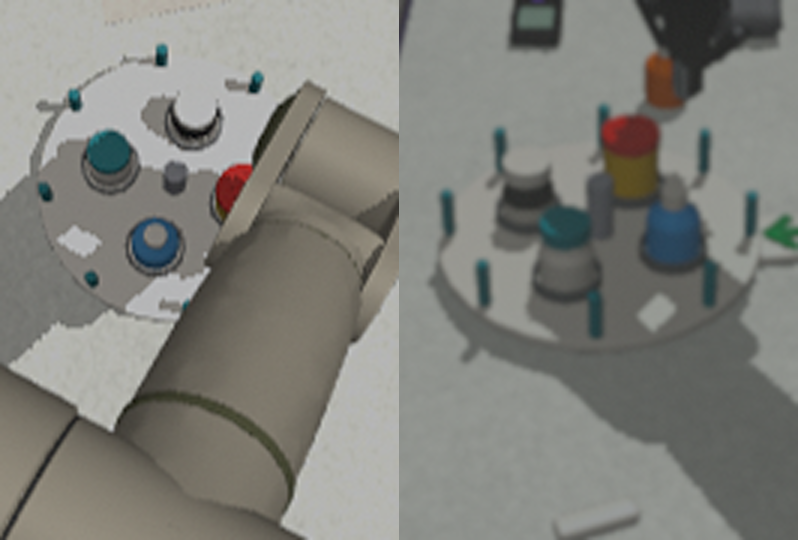

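The side crop shows the shut fingertips at about (690,90), above the gap beside the peg at (705,150) and clear of the tub. Before going lower I'll measure the fingertip height.

```bash
python3 - <<'E'
from h import *
d=pickle.load(open('pics/side1.pkl','rb'));W=world(d)
m=(np.hypot(W[...,0]-507,W[...,1]+143)<32)&(W[...,2]>35)&(W[...,2]<200)
for z in range(60,190,10):
    k=m&(W[...,2]>=z)&(W[...,2]<z+10)
    if k.sum():print(z,k.sum(),W[k].min(0).round(),W[k].max(0).round())
print(np.sort(W[m][:,2])[:10].round())
E
```

```text
60 5 [ 489. -121.   64.] [ 495. -116.   70.]
80 2 [ 500. -148.   88.] [ 507. -134.   90.]
90 16 [ 497. -144.   90.] [ 522. -128.  100.]
100 34 [ 494. -145.  100.] [ 522. -126.  110.]
110 31 [ 494. -147.  110.] [ 522. -127.  120.]
120 30 [ 494. -144.  121.] [ 522. -124.  129.]
130 43 [ 481. -150.  130.] [ 536. -114.  140.]
140 65 [ 488. -153.  140.] [ 537. -114.  150.]
150 49 [ 486. -154.  151.] [ 537. -115.  160.]
160 41 [ 486. -145.  160.] [ 530. -116.  170.]
170 52 [ 482. -139.  171.] [ 533. -114.  180.]
180 41 [ 492. -151.  180.] [ 537. -112.  190.]
[41. 43. 47. 54. 64. 64. 67. 69. 70. 88.]
```

Call:
servo_tool --commands '[-1,0,0.3,0,0,0,0,-1,0,0.6,0,0,0,0,-1,0,0.84,0,0,0,0,-1,0,0.84,0,0,0,0,-1,0,0.84,0,0,0,0]'

```text
time: 3.32
eef_pos: [508.0, -143.0, 58.5]
tcp_rot: [-0.801, 1.692, -1.694]
force: [-0.6, -0.0, 0.0]
gripper_width: 0.3
```

```bash
cat >> h.py <<'E'
def arc(a0,degs,off=21,R=138,c=(570,-18),z=58):
    from scipy.spatial.transform import Rotation as Ro
    o=observe();M=Ro.from_rotvec(o['tcp_rot']).as_matrix();p=o['eef_pos'];rows=[]
    for a in degs:
        t=np.radians(a);u=np.array([np.cos(t),np.sin(t),0]);f=np.array([np.sin(t),-np.cos(t),0])
        q=np.array([*c,z])+R*u-off*f
        T=np.stack([u,[0,0,-1],-f],1)
        rows.append((-1,*(M.T@(q-p)/50),*Ro.from_matrix(M.T@T).as_rotvec()))
    for r in rows: print(', '.join(f'{x:.2f}' for x in r))
E
python3 - <<'E'
from h import *
print(observe()['eef_pos'],observe()['force'])
arc(0,[230.9-x for x in (0,0,1,3,5,7,9.5,12,14.5,17,19.5,22,24.5,27,27)])
E
```

```text
[ 508.00002194 -142.9804482    58.52066627] [-0.55277555 -0.04091182  0.02863787]
-1.00, 0.04, 0.01, -0.19, -0.00, -0.00, -0.00
-1.00, 0.04, 0.01, -0.19, -0.00, -0.00, -0.00
-1.00, 0.05, 0.01, -0.24, -0.00, 0.01, -0.00
-1.00, 0.06, 0.01, -0.34, -0.00, 0.05, -0.00
-1.00, 0.07, 0.01, -0.44, -0.00, 0.08, -0.00
-1.00, 0.07, 0.01, -0.53, -0.00, 0.12, -0.00
-1.00, 0.07, 0.01, -0.66, -0.00, 0.16, -0.00
-1.00, 0.07, 0.01, -0.78, -0.00, 0.21, -0.00
-1.00, 0.06, 0.01, -0.90, -0.00, 0.25, -0.00
-1.00, 0.04, 0.01, -1.02, -0.00, 0.29, -0.00
-1.00, 0.02, 0.01, -1.14, -0.00, 0.34, -0.00
-1.00, -0.00, 0.01, -1.26, -0.00, 0.38, -0.00
-1.00, -0.03, 0.01, -1.38, -0.00, 0.42, -0.00
-1.00, -0.07, 0.01, -1.49, -0.00, 0.47, -0.00
-1.00, -0.07, 0.01, -1.49, -0.00, 0.47, -0.00
```

Call:
servo_tool --commands '[-1,0.04,0.01,-0.1,0,0,0,-1,0.04,0.01,-0.19,0,0,0,-1,0.05,0.01,-0.24,0,0.01,0,-1,0.06,0.01,-0.34,0,0.05,0,-1,0.07,0.01,-0.44,0,0.08,0,-1,0.07,0.01,-0.53,0,0.12,0,-1,0.07,0.01,-0.66,0,0.16,0,-1,0.07,0.01,-0.78,0,0.21,0,-1,0.06,0.01,-0.9,0,0.25,0,-1,0.04,0.01,-1.02,0,0.29,0,-1,0.02,0.01,-1.14,0,0.34,0,-1,0,0.01,-1.26,0,0.38,0,-1,-0.03,0.01,-1.38,0,0.42,0,-1,-0.07,0.01,-1.49,0,0.47,0,-1,-0.07,0.01,-1.49,0,0.47,0]'

```text
time: 5.2
eef_pos: [452.3, -92.8, 57.9]
tcp_rot: [-0.418, 1.991, -1.992]
force: [0.5, -0.0, 0.6]
gripper_width: 0.0
```

```bash
python3 - <<'E'
from h import *
d=grab('top','top2');e=grab('side','side2')
try: fit(d,zp=55,axis=(570.3,-18.3))
except Exception as x: print(x)
fit(e,zp=55,axis=(571,-14))
print(observe()['force'])
arc(0,[203.9-x for x in (2.5,5,7.5,10,12.5,15,17.5,20,22,24,25.5,25.5)])
c=np.hstack([cv2.resize(x,None,fx=3,fy=3,interpolation=2) for x in (d['color'][120:300,230:363],e['color'][140:320,190:323])])
cv2.imwrite('pics/c2.png',c[:,:,::-1])
E
```

```text
axis [570.3 -18.3] pegs n 6 phase mod45 23.35 pocket mod 90-ish 0.85 rms 0.85
red [nan nan] ang nan r nan
pegs ang [ 23.2  68.3 113.2 158.3 293.9 338.3]
arrow [410.8 -51.7] ang 193.2 164.6
axis [571 -14] pegs n 10 phase mod45 23.22 pocket mod 90-ish 0.72 rms 4.85
red [524.  -55.4] ang 221.4 r 62.6
pegs ang [ 24.   66.6 112.7 155.9 194.7 209.2 252.1 292.3 333.5 345.2]
[ 0.36762164 -0.23186455  0.00561148]
-1.00, 0.02, -0.00, -0.12, -0.00, 0.04, -0.00
-1.00, 0.03, -0.00, -0.24, -0.00, 0.09, -0.00
-1.00, 0.04, -0.00, -0.37, -0.00, 0.13, -0.00
-1.00, 0.03, -0.00, -0.49, -0.00, 0.17, -0.00
-1.00, 0.03, -0.00, -0.61, -0.00, 0.22, -0.00
-1.00, 0.02, -0.00, -0.73, -0.00, 0.26, -0.00
-1.00, 0.00, -0.00, -0.85, -0.00, 0.30, -0.00
-1.00, -0.02, -0.00, -0.97, -0.00, 0.35, -0.00
-1.00, -0.04, -0.00, -1.07, -0.00, 0.38, -0.00
-1.00, -0.06, -0.00, -1.16, -0.00, 0.42, -0.00
-1.00, -0.08, -0.00, -1.23, -0.00, 0.44, -0.00
-1.00, -0.08, -0.00, -1.23, -0.00, 0.44, -0.00h.py:40: RuntimeWarning: Mean of empty slice.
  rr=ray(d,np.argwhere(red)[:,::-1].mean(0),93)[:2]
  ret = um.true_divide(
```

View pics/c2.png

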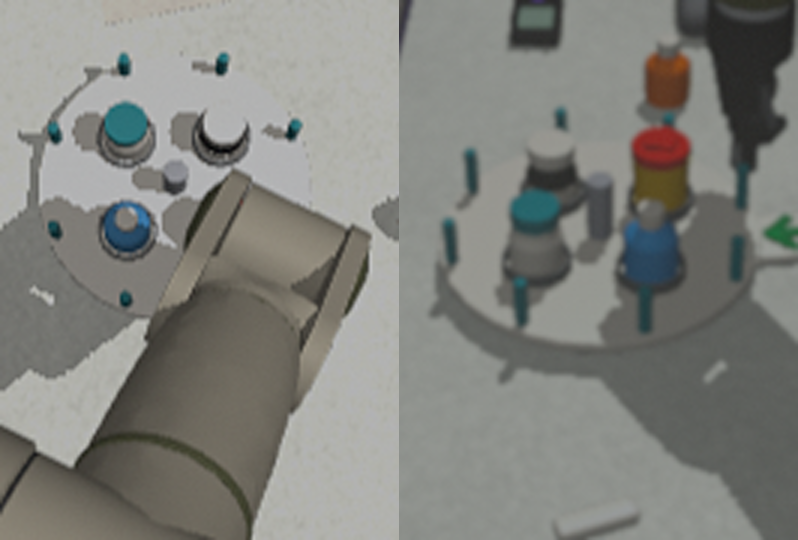

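The top crop shows the deck turned 27.5° the right way, with all supplies upright. The side crop shows the finger behind the pushed peg at (740,185). Continuing along the arc.

Call:
servo_tool --commands '[-1,0.02,0,-0.12,0,0.04,0,-1,0.03,0,-0.24,0,0.09,0,-1,0.04,0,-0.37,0,0.13,0,-1,0.03,0,-0.49,0,0.17,0,-1,0.03,0,-0.61,0,0.22,0,-1,0.02,0,-0.73,0,0.26,0,-1,0,0,-0.85,0,0.3,0,-1,-0.02,0,-0.97,0,0.35,0,-1,-0.04,0,-1.07,0,0.38,0,-1,-0.06,0,-1.16,0,0.42,0,-1,-0.08,0,-1.23,0,0.44,0,-1,-0.08,0,-1.23,0,0.44,0,-1,-0.08,0,-1.23,0,0.44,0]'

```text
time: 6.92
eef_pos: [431.4, -35.3, 57.9]
tcp_rot: [-0.028, -2.211, 2.211]
force: [0.8, -0.5, -0.3]
gripper_width: -0.1
```

```bash
python3 - 2>/dev/null <<'E'
from h import *
d=grab('top','top3');e=grab('side','side3')
fit(d,zp=55,axis=(570.3,-18.3));fit(d,zp=62,axis=(569.3,-18.1))
fit(e,zp=55,axis=(571,-14))
print(observe()['force'])
arc(0,[178.4-x for x in (0,1,2,3,4,5,6)])
c=np.hstack([cv2.resize(x,None,fx=3,fy=3,interpolation=2) for x in (d['color'][120:300,230:363],e['color'][140:320,190:323])])
cv2.imwrite('pics/c3.png',c[:,:,::-1])
E
```

```text
axis [570.3 -18.3] pegs n 6 phase mod45 43.73 pocket mod 90-ish 21.23 rms 0.42
red [523.7 -49.1] ang 213.4 r 55.9
pegs ang [ 43.9  88.7 133.6 268.8 313.8 358.6]
axis [569.3 -18.1] pegs n 6 phase mod45 43.75 pocket mod 90-ish 21.25 rms 1.25
red [523.7 -49.1] ang 214.2 r 55.2
pegs ang [ 44.   89.  133.9 268.5 313.6 358.6]
arrow [411.  -51.8] ang 193.3 164.4
axis [571 -14] pegs n 9 phase mod45 43.52 pocket mod 90-ish 21.02 rms 3.39
red [507.8 -31. ] ang 195.1 r 65.4
pegs ang [ 43.7  88.4 131.2 174.4 217.1 227.3 268.9 312.8 358.7]
[-0.08733451 -0.68066814 -0.22765126]
-1.00, -0.00, -0.00, -0.01, 0.00, 0.00, -0.00
-1.00, 0.00, -0.00, -0.05, 0.00, 0.02, -0.00
-1.00, 0.01, -0.00, -0.10, 0.00, 0.04, -0.00
-1.00, 0.02, -0.00, -0.15, 0.00, 0.06, -0.00
-1.00, 0.02, -0.00, -0.20, 0.00, 0.07, -0.00
-1.00, 0.02, -0.00, -0.25, 0.00, 0.09, -0.00
-1.00, 0.03, -0.00, -0.30, 0.00, 0.11, -0.00
```

View pics/c3.png

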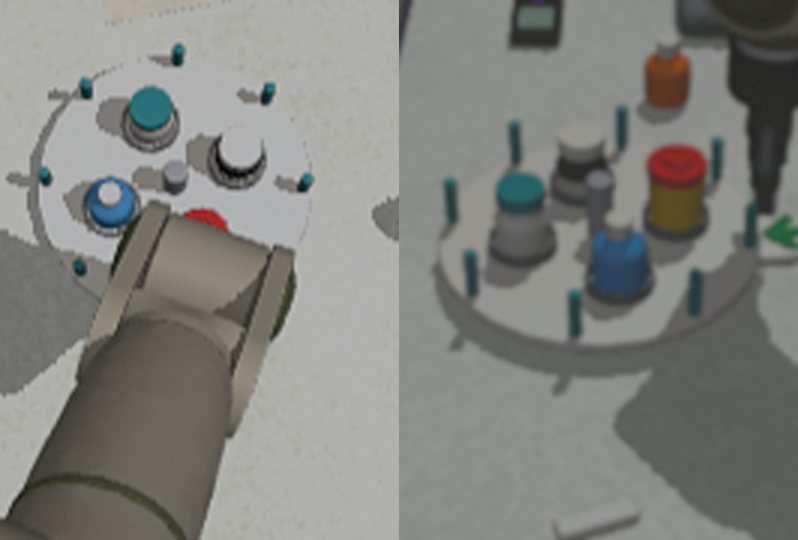

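The side crop shows the tub with the red lid nearly at the front, about 7° short by the peg phase. I'll push most of that slowly, back off and check with a clear view.

Call:
servo_tool --commands '[-1,0,0,-0.05,0,0.02,0,-1,0.01,0,-0.1,0,0.04,0,-1,0.02,0,-0.15,0,0.06,0,-1,0.02,0,-0.2,0,0.07,0,-1,0.02,0,-0.25,0,0.09,0,-1,0.03,0,-0.29,0,0.1,0,-1,0.03,0,-0.31,0,0.11,0,-1,0.03,0,-0.31,0,0.11,0,-1,0.03,0,-0.31,0,0.11,0]'

```text
time: 8.15
eef_pos: [430.2, -19.8, 57.9]
tcp_rot: [-0.146, -2.154, 2.153]
force: [0.1, 0.3, 0.5]
gripper_width: 0.1
```

```bash
python3 - 2>/dev/null <<'E'
from h import *
d=grab('top','top4');e=grab('side','side4')
fit(d,zp=55,axis=(570.3,-18.3));fit(d,zp=55)
fit(e,zp=55,axis=(571,-14))
E
```

```text
axis [570.3 -18.3] pegs n 6 phase mod45 37.56 pocket mod 90-ish 15.06 rms 0.65
red [519.7 -41.1] ang 204.3 r 55.5
pegs ang [ 37.4  82.5 127.6 262.6 307.7 352.7]
axis [570.4 -18.5] pegs n 6 phase mod45 37.58 pocket mod 90-ish 15.08 rms 0.62
red [519.7 -41.1] ang 204.1 r 55.6
pegs ang [ 37.5  82.5 127.6 262.5 307.7 352.7]
arrow [410.8 -51.6] ang 193.2 164.6
axis [571 -14] pegs n 8 phase mod45 37.14 pocket mod 90-ish 14.64 rms 3.67
red [506. -24.] ang 188.8 r 65.7
pegs ang [ 37.7  82.5 125.5 170.  217.4 264.4 305.3 350. ]
```

Call:
servo_tool --commands '[-1,0,0,-0.02,0,0.01,0,-1,0,0,-0.04,0,0.02,0,-1,0,0,-0.055,0,0.02,0,-1,0,0,-0.055,0,0.02,0,-1,0,0,-0.055,0,0.02,0]'

```text
time: 8.88
eef_pos: [430.6, -17.1, 57.8]
tcp_rot: [-0.167, -2.143, 2.142]
force: [-1.8, -0.3, -0.3]
gripper_width: 0.1
```

```bash
python3 - 2>/dev/null <<'E'
from h import *
d=grab('top','top5')
fit(d,zp=55,axis=(570.3,-18.3));fit(d,zp=55)
E
```

```text
axis [570.3 -18.3] pegs n 6 phase mod45 36.51 pocket mod 90-ish 14.01 rms 0.68
red [519.2 -40.6] ang 203.6 r 55.8
pegs ang [ 36.7  81.  126.5 261.5 306.6 351.5]
axis [570.2 -18.1] pegs n 6 phase mod45 36.47 pocket mod 90-ish 13.97 rms 0.64
red [519.2 -40.6] ang 203.9 r 55.8
pegs ang [ 36.6  80.9 126.6 261.5 306.5 351.5]
```

Call:
servo_tool --commands '[-1,0,0,0.1,0,0,0,-1,0,0,0.25,0,0,0,-1,0,0,0.3,0,0,0,-1,0,-0.6,0.3,0,0,0,-1,0,-1.4,0.3,0,0,0,-1,0,-2.4,0.3,0,0,0,-1,0,-3.2,0.5,0,0,0,-1,0,-3.4,1.5,0,0,0,-1,0,-3.4,2.5,0,0,0,-1,0,-3.4,3.5,0,0,0,-1,0,-3.4,4.5,0,0,0,-1,0,-3.4,5.5,0,0,0,-1,0,-3.4,6.5,0,0,0,-1,0,-3.4,6.8,0,0,0,-1,0,-3.4,6.8,0,0,0,-1,0,-3.4,6.8,0,0,0,-1,0,-3.4,6.8,0,0,0]'

```text
time: 11.05
eef_pos: [378.6, -352.1, 227.9]
tcp_rot: [-0.166, -2.143, 2.143]
force: [-0.2, 0.7, -0.0]
gripper_width: -0.3
```

```bash
python3 - 2>/dev/null <<'E'
from h import *
d=grab('top','top6');e=grab('side','side6')
fit(d,zp=55,axis=(570.3,-18.3));fit(d,zp=55)
fit(e,zp=55,axis=(571,-14))
c=np.hstack([cv2.resize(x,None,fx=3,fy=3,interpolation=2) for x in (d['color'][120:300,230:363],e['color'][140:320,200:333])])
cv2.imwrite('pics/c6.png',c[:,:,::-1])
E
```

```text
arrow [408.3 -57.1] ang 193.5 166.6
axis [570.3 -18.3] pegs n 8 phase mod45 36.47 pocket mod 90-ish 13.97 rms 0.71
red [503.4 -35.1] ang 194.1 r 69.0
pegs ang [ 36.7  81.  126.6 171.2 216.5 261.5 306.6 351.5]
arrow [408.3 -57.1] ang 193.5 166.7
axis [570.4 -18.1] pegs n 8 phase mod45 36.46 pocket mod 90-ish 13.96 rms 0.69
red [503.4 -35.1] ang 194.2 r 69.1
pegs ang [ 36.7  81.  126.7 171.3 216.5 261.5 306.5 351.5]
arrow [412.1 -48.5] ang 192.3 162.6
axis [571 -14] pegs n 9 phase mod45 35.37 pocket mod 90-ish 12.87 rms 4.44
red [505.6 -23.2] ang 188.0 r 66.0
pegs ang [ 34.1  81.5 125.4 167.1 212.7 263.1 304.6 346.9 359.6]
```

View pics/c6.png

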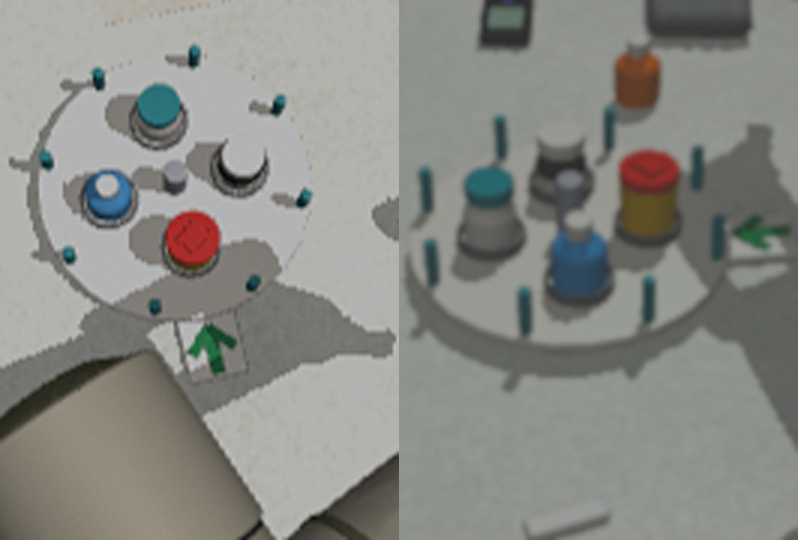

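View pics/top6.png

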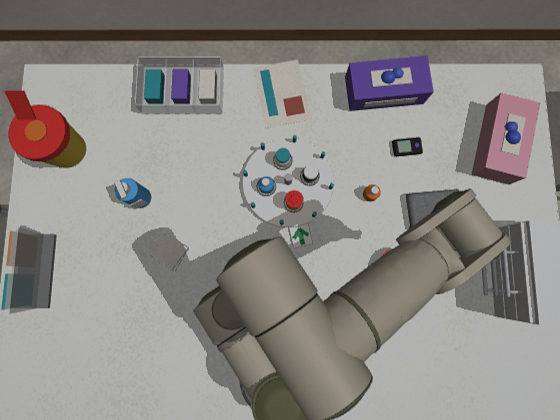

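The clear top view shows the tub with the red lid at (293,201), lined up with the arrow at (300,235). The pocket is at 194.0° and the arrow at 193.5–194°. The other supplies are upright and the bystanders I can see are where they were.

```bash
python3 -c "
from bench import close_job;print(close_job())"
```

```text
the job is handed in; nothing more can be done
None
```

The sharps tub with the red lid is now at the front, in line with the green arrow. I handed the job in at about 11 s of the 61 s allowed.

**What I did:** I pushed a single rim peg with the shut fingertips, turning the carousel about 59° clockwise. I slowed down for the last few degrees, then backed off and lifted clear.

**Last checks:**
- **Alignment:** in the top camera the tub's pocket is at 194.0° and the lid at 194.1°. The arrow reads 193.5–194.0°.
- **Standing still:** the pegs read the same after I let go as before (phase 36.5°).
- **Supplies and force:** all four supplies stand upright. The measured tool force at the end of each move stayed below about 2 N.
- **Surroundings:** the orange look-alike and the bystanders in view look unmoved. The arm largely hides the dish and partly hides the zip case in the last top picture. Nothing in the path went low near them.

**Disagreement:** the side camera put the pocket at about 193° and the arrow at 192–193°, but its lid angle came out near 188°. Its peg fit was poor (about 4 mm error, against 0.7 mm for the top camera), so I relied on the top camera.

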